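# Re-seat a heat sink in the locking-plier jig

### The arm

A 6-joint arm with a two-finger parallel gripper is mounted at the origin on the work surface. World frame = base frame: x ahead of the robot, y to its left, z up, the work surface at z = 0. Lengths are in m, angles in rad, forces in N, time in s.
With the tool pointing down it reaches from about 0.425 to 0.925 m from the base axis. Payload 12.5 kg.
Tool frame: the origin (TCP) lies midway between the tips of the shut fingers; the grasp point (between the pads) lies 19 mm behind it; z points along the fingers, y is the line along which they close (so a half turn about z gives the same grasp; the last joint's range is limited). The gripper opens to 85 mm and grips with 20 to 120 N. Pads are 22 mm wide; open, the fingers measure 114 mm over their backs; the gripper's body (76 mm by 85 mm) begins 54 mm behind the grasp point. The pads swing forward as they close: fully open they stand 13 mm farther back than shut.
Start: joints at [-1.35, 0.491, 1.559, -0, 1.092, -0.106], TCP at [0.201, -0.592, 0.231] pointing down, gripper open.
Joint ranges: [-3.1, 3.1], [-0.84, 2.19], [0.05, 2.79], [-1.13, 4.28], [0.06, 2.93], [-2.69, 2.69]. Speed limits (rad/s): [2.22, 2.22, 2.79, 3.14, 3.14, 3.14].

### API

Orientations are given as a unit quaternion [x, y, z, w].
In Python, from plant import robot gives the robot as it stands.
- The arm moves only by the tool jog_arm, never from a script. Its argument "deltas" is a list of rows, each an object with "hand": the closure, from 0 (fully open) to 1 (shut); "delta_pos": the shift along the tool's x, y, z as a fraction of full scale, a list of three; "yaw": the turn about the tool's z as a fraction of full scale. A call has exactly 8 rows; each row shifts and turns the commanded pose from where the row before left it, along the tool's axes as they then stand; what a row does not reach is not made up. Full scale, the value 1, is 30 mm for a shift and 5 degrees for a turn. A row lasts 1/12 s, in which the tool goes at most 41.7 mm and 7.16 degrees, less where a joint would pass 70% of its speed; a pose out of reach is approached as far as the arm can. A call with a number of a shift or a turn outside -1 to 1 is refused whole. A call with a gripper value outside its range is refused whole. The fingers move at their own pace and stop on an object; the grip force is fixed at half the most. Time passes only in rows, so rows that do not move let the fingers close, or fill a call up. It gives the time, the measured TCP pose, the force, the opening and the grip force at its end, in the units of the state.
- robot.sense(): the state, without advancing time (a new reading comes with each control period).
- robot.get_image(name): name is "side" or "top" or "wrist"; returns a dict with "pixels" (420x560x3 uint8, blue, green, red), "fov_y" (degrees; the focal length in pixels is half the picture's height over the tangent of half this angle, whatever the lens; pixels are square), "cx", "cy" (the principal point, pixels), "R" (3x3) and "t" (3): a world point X has camera coordinates R X + t; the wrist camera has in their place "hand_eye" (4x4, takes a point from camera to tool coordinates, whose origin is the TCP and whose axes are the flange's). Camera axes: x right, y down, z forward; pixel columns grow to the right and rows downward; lengths in m; the calibration is good to about 2 mm. A picture is of the moment at which its call begins: read the wrist's pose just before it. There is no depth.
- robot.close_job(): hands the job in; it is judged then, once.
The state is a dict: "t": time; "joints": joint angles; "qd": joint speeds; "joint_torque": joint torques, N m; "tcp_pos": TCP position; "tool_rot": TCP orientation; "force": force on the tool from outside, world axes, zero at the start; "torque": the same for the moment, N m; "opening": opening from 0.0 (shut) to 1.0 (fully open); "finger_force": force on a finger pad.
Only numpy, scipy, OpenCV 4.12 (cv2) and the standard library are available. Lean on these libraries where they do the work, as an engineer would, in place of code of your own. Each camera call takes 0.05 s, during which the arm holds its last target. There are 200 camera calls.

### The job

The heat sink in the steel jig was clamped short of its stop. Pull the release lever of the locking pliers so that their handle springs open, push the heat sink fully home and flush against the stop, then squeeze the handle back down over centre until it locks the jaw on the heat sink again. Leave the other things on the bench where they are.

Things in the scene. Friction and masses are not known exactly. Their poses are not given: they have to be found in the camera images.
- jig: Dark steel jig plate fixed to the bench, 420 x 180 x 20 mm, top at z = 20 mm. Origin at bench height below the plier handle's hinge; the plate spans x -210..210, y -110..70 mm of its frame. x runs from the locking pliers' handles (-x end) to the heat sink (+x end), y towards the stop, z up. All 'jig' coordinates here are in this frame.
- stop_face (a point): Foot of the stop's flat face, at its middle, at jig x 110, y 50, z 20 mm; the face looks to jig -y. The stop is a bright steel bar 150 mm long (along x), 15 mm thick, 22 mm high above the plate. Two rails along y, 10 mm wide and 10 mm above the plate, centred at jig x 27 and 193 mm (y -100..50), leave the heat sink 8 mm of play on each side.
- heatsink: Loose aluminium heat sink, 0.4 to 0.65 kg, 140 (its x) x 100 (its y) x 30 mm high, fins down, flat top, plain upright long sides. Origin: centre of its underside, axes as the jig's. Home: origin at jig x about 110, y 0, z 20 mm, its +y side flat on the stop. Starts clamped 22 to 45 mm short of it (to -y), skewed up to 0.05 rad. Unclamped it slides with about 3 to 8 N.
- handle (a joint): Angle of the moving upper plier handle, rad: 0 = down and locked, centre at 0.13, 0.45 = fully open (raised), where it stays. Hinges about jig y at x 0, z 80 mm, and reaches 138 mm to -x, 20 to 24 mm wide. Closing it takes about 8 to 12 N at the pressing point; past the centre it snaps to 0 and stays. A fixed lower handle lies 30 mm below it.
- handle_press (a point): Pressing point: on the black grip's top face near the end of the moving handle, 120 mm from its hinge. It moves with the handle: jig x -120, y 0, z 90 mm when locked, x -104, y 0, z 141 mm when fully open. Beside it the clamp's side plates (jig x -30..30, y -18..18 mm) stand up to z = 98 mm.
- release (a joint): Angle of the release lever, rad: 0 = at rest, grows to 0.7 as its upper end is pulled outward (jig -x) and down. A spring returns it. At about 0.4 to 0.5 rad its heel has kicked the handle past centre and the handle springs open by itself. Takes about 5 N at the bar.
- release_tip (a point): Centre of the black cross bar (12 mm thick, 40 mm long along jig y) at the upper end of the release lever, beyond the handle's end. The lever hinges about jig y at x -150, z 50 mm; the bar is 85 mm from there, 60 degrees above level towards -x at rest (bar at jig x -192, y 0, z 124 mm), 20 degrees when fully pulled (x -230, z 79 mm).
- pad: Rubber pad under the tip of the clamp's jaw, 24 mm across, sprung, at jig x 85, y 0; it presses on the heat sink's top (z 50 mm) with about 6 N when locked and lifts about 20 mm when open. Origin: centre of its lower face. The jaw is a bar 18 mm wide reaching from the side plates along jig +x; its top is at z 89 mm locked, 113 mm open.
- nut_cup: Bystander: small steel cup, 48 mm across, 35 mm high, on the jig plate on the stop's side of the handles (+y). Origin under its centre.
- driver: Bystander: screwdriver 160 mm long lying on the jig plate on the other side of the handles (-y), along jig x. Origin at its middle, underneath.
- spool: Bystander: metal solder spool, 80 mm across, 60 mm high, on the bench to the right. Origin under its centre.
- tape: Bystander: roll of grey tape, 100 mm across, 25 mm high, lying flat on the left. Origin under its centre.
- meter: Bystander: yellow multimeter 180 x 85 x 35 mm, lying on the left. Origin under its centre.
- screw_tray: Bystander: grey screw tray 100 x 160 x 30 mm near the robot. Origin under its centre.
- flux: Bystander: white bottle, 50 mm across, 110 mm high, on the right. Origin under its centre.
- spanner: Bystander: spanner 170 mm long lying beyond the jig. Origin at its middle, underneath.
Mind the look-alikes: they are no part of the job. What is shaped like the heatsink but blue or pink is not meant.

How it is judged:
On the way, in this order (a step that is already met when the one before it is completed fails the run):
1. the release lever is pulled (past 0.2 rad) and the handle has sprung past centre (past 0.2 rad) (value of joint each of release, handle above 0.2 rad), for 0.05 s.
2. with the handle open (past 0.25 rad), the heat sink stands home against the stop (within 3 mm, within 0.04 rad of square) (value of joint handle above 0.25 rad and y of heatsink in the frame of jig above -0.003 m and angle between the x axis of heatsink and the x axis of jig, either way round below 0.04 rad and z of heatsink in the frame of jig below 0.024 m), for 0.2 s.
At the end, for the whole second after the job is handed in: The handle is down and locked (below 0.03 rad), the release lever back at rest (below 0.1 rad), the jaw's pad presses on the heat sink with more than 3 N, and the heat sink lies at rest on the plate within 3 mm of the stop and within 0.04 rad of square to it (value of joint handle below 0.03 rad and value of joint release below 0.1 rad and contact force between pad and heatsink above 3 N and linear speed of heatsink below 0.01 m/s and y of heatsink in the frame of jig above -0.003 m and angle between the x axis of heatsink and the x axis of jig, either way round below 0.04 rad and z of heatsink in the frame of jig below 0.024 m); the robot touches nothing.
It fails at once if a bystander is moved more than 30 mm (distance of any of nut_cup, driver, spool, tape, meter, screw_tray, flux, spanner from where it was at the start of the episode above 0.03 m).
It also fails if it takes over 58 s, if anything falls off the work surface, if the arm or the gripper's body presses on something with over 40 N, if the wrist force passes 120 N, or if a joint passes its speed limit or range.

## Working session

There is one attempt and no reset: what is moved stays moved. The work goes in short steps, Python scripts to look and compute and a tool call to move; the robot and the scene stay as the last step left them, time stands still between calls to the robot, and variables do not carry over. Pictures are saved under pics/ and viewed, at most 10 in all, crops included, and the job is handed in when it is done.

Besides the shell and the picture viewer there is one more tool, called after "Call:" as a command line: name --argument value ..., lists and objects as JSON in quotes. jog_arm: Moves the arm, as the interface text tells. Its arguments: {"type":"object","properties":{"deltas":{"type":"array"}},"required":["deltas"]}

```bash
mkdir -p pics; ls
python3 - <<'E'
from plant import robot
import cv2,numpy as np,pickle
s=robot.sense();print({k:np.round(v,3).tolist() for k,v in s.items()})
for n in("side","top"):
    im=robot.get_image(n);cv2.imwrite(f"pics/{n}0.png",im["pixels"]);pickle.dump(im,open(f"{n}0.pkl","wb"))
    print(n,im["fov_y"],im["cx"],im["cy"],np.round(im["R"],3).tolist(),np.round(im["t"],3), [k for k in im])
E
```

```text
pics
{'t': 0.0, 'joints': [-1.35, 0.492, 1.559, -0.0, 1.092, -0.106], 'qd': [0.0, 0.0, -0.0, -0.001, -0.001, 0.001], 'joint_torque': [-0.003, -61.846, -26.159, -0.0, 0.004, 0.0], 'tcp_pos': [0.201, -0.592, 0.231], 'tool_rot': [0.987, 0.163, -0.0, -0.001], 'force': [0.988, -0.0, 0.453], 'torque': [0.035, 0.018, 0.046], 'finger_force': 0.0, 'opening': 0.998}
side 56.07075821320737 280.87245860953556 199.26529901193726 [[-0.966, -0.257, 0.007], [-0.199, 0.73, -0.654], [0.163, -0.633, -0.757]] [0.494 0.162 1.051] ['pixels', 'fov_y', 'cx', 'cy', 'R', 't']
top 54.189118027997786 279.3316112715818 211.9960592745649 [[-0.013, -1.0, 0.005], [-0.998, 0.013, -0.066], [0.066, -0.006, -0.998]] [0.013 0.54  1.102] ['pixels', 'fov_y', 'cx', 'cy', 'R', 't']
```

View pics/top0.png

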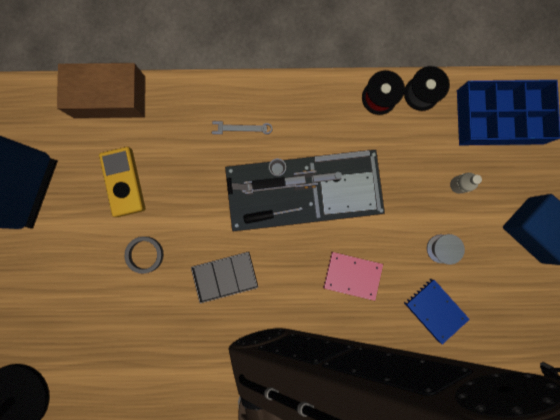

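View pics/side0.png

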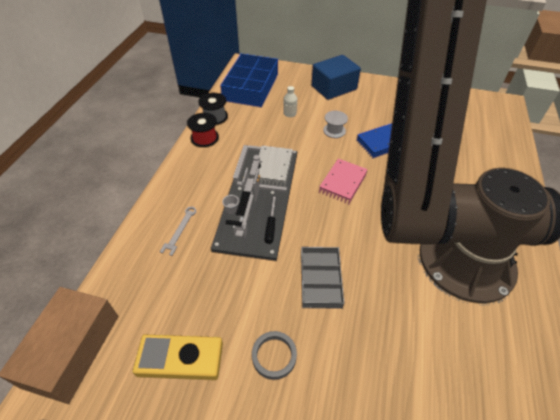

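Top view: the jig has corners near (226,167), (376,150), (384,213) and (233,231). The heat sink is at about (348,193), the release bar at about (238,186), the cup at (277,167) and the driver at about (272,214). The side view shows the same layout.

```bash
cat > h.py <<'E'
import numpy as np,cv2,pickle
from scipy.spatial.transform import Rotation as Ro
def cam(im,s=None):
    f=im["pixels"].shape[0]/2/np.tan(np.radians(im["fov_y"])/2)
    if "R" in im: R=np.array(im["R"]);return f,R.T,-R.T@np.array(im["t"])
    H=np.array(im["hand_eye"]);T=Ro.from_quat(s["tool_rot"]).as_matrix()
    return f,T@H[:3,:3],T@H[:3,3]+np.array(s["tcp_pos"])
def ray(im,p,s=None):
    f,A,c=cam(im,s);d=A@np.array([(p[0]-im["cx"])/f,(p[1]-im["cy"])/f,1.]);return c,d/np.linalg.norm(d)
def onz(im,p,z,s=None):
    c,d=ray(im,p,s);return c+d*(z-c[2])/d[2]
def proj(im,X,s=None):
    f,A,c=cam(im,s);q=A.T@(np.array(X)-c);return np.array([im["cx"]+f*q[0]/q[2],im["cy"]+f*q[1]/q[2]])
def tri(*rs):
    A=sum(np.eye(3)-np.outer(d,d) for c,d in rs);b=sum((np.eye(3)-np.outer(d,d))@c for c,d in rs)
    return np.linalg.solve(A,b)
def jig2w(J,p): # J=(x,y,yaw)
    c,s=np.cos(J[2]),np.sin(J[2]);return np.array([J[0]+c*p[0]-s*p[1],J[1]+s*p[0]+c*p[1],p[2]])
def w2jig(J,p):
    c,s=np.cos(J[2]),np.sin(J[2]);d=np.array(p[:2])-J[:2];return np.array([c*d[0]+s*d[1],-s*d[0]+c*d[1],p[2]])
E
python3 - <<'E'
from h import *
im=pickle.load(open("top0.pkl","rb"));p=im["pixels"]
roi=np.zeros(p.shape[:2],np.uint8);roi[140:240,215:395]=1
b,g,r=[p[...,i].astype(int) for i in range(3)]
m=((r-b<25)&(roi>0)).astype(np.uint8)*255
m=cv2.morphologyEx(m,cv2.MORPH_CLOSE,np.ones((5,5)));m=cv2.morphologyEx(m,cv2.MORPH_OPEN,np.ones((5,5)))
c=max(cv2.findContours(m,0,1)[0],key=cv2.contourArea)
w=np.array([onz(im,q[0],0.02)[:2] for q in c]).astype(np.float32)
(x,y),sz,a=cv2.minAreaRect(w);bp=cv2.boxPoints(((x,y),sz,a));print(x,y,sz,a,bp)
# image-right = jig +x : direction of long side
e=[bp[(i+1)%4]-bp[i] for i in range(2)];l=max(e,key=np.linalg.norm);l=l if l[1]<0 else -l
yaw=np.arctan2(l[1],l[0]);ex=l/np.linalg.norm(l);ey=np.array([-ex[1],ex[0]])
o=np.array([x,y])+0.02*ey;J=np.array([o[0],o[1],yaw]);print("J",J)
np.save("J.npy",J)
for n,q in dict(bar=(-.192,0,.124),stop=(.11,.05,.02),hs=(.11,0,.05),press=(-.12,0,.09)).items():
    print(n,jig2w(J,q),proj(im,jig2w(J,q)))
crop=cv2.resize(p[140:240,215:395],None,fx=4.4,fy=4.4,interpolation=cv2.INTER_CUBIC);cv2.imwrite("pics/topcrop.png",crop)
E
```

```text
0.6024683713912964 -0.062299370765686035 (0.18224725127220154, 0.41661950945854187) 5.970431804656982 [[ 0.49017167  0.1354022 ]
 [ 0.5335064  -0.27895743]
 [ 0.7147651  -0.26000094]
 [ 0.67143035  0.15435869]]
J [ 0.62235988 -0.06021907 -1.46659279]
bar [0.60238899 0.13073947 0.124     ] [228.97050924 184.5619116 ]
stop [ 0.68353033 -0.16442165  0.02      ] [340.71383006 158.94991887]
hs [ 0.63380154 -0.1696224   0.05      ] [344.82933802 175.1709254 ]
press [0.60987808 0.05913002 0.09      ] [258.46637586 183.0803114 ]
```

View pics/topcrop.png

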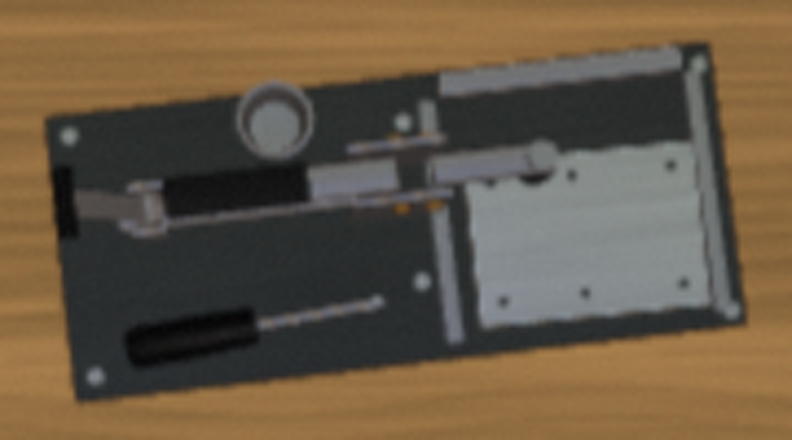

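```bash
cat >> h.py <<'E'
def go(robot,J,p): # remaining: tool-axis shift in full scales to jig point p (m), yaw to have tool x along jig +y
    s=robot.sense();R=Ro.from_quat(s["tool_rot"]).as_matrix();t=np.array(s["tcp_pos"])
    a=np.arctan2(R[1,0],R[0,0]);w=J[2]+np.pi/2
    print("t",round(s["t"],2),"jig tcp",np.round(w2jig(J,t)*1000,1),"F",np.round(s["force"],1),"op",round(s["opening"],2),"yaw units",round(-np.degrees((w-a+np.pi)%(2*np.pi)-np.pi)/5,2))
    # shift expressed in the tool frame as it would be after the yaw
    c,q=np.cos(w),np.sin(w);Rt=np.array([[c,q,0],[q,-c,0],[0,0,-1]])
    print("units after yaw",np.round(Rt.T@(jig2w(J,p)-t)/.03,2))
E
python3 - <<'E'
from h import *
from plant import robot
J=np.load("J.npy")
im=robot.get_image("wrist");print(np.round(im["hand_eye"],3),im["fov_y"])
t=pickle.load(open("top0.pkl","rb"))
cs=np.array([(467,182),(690,143),(712,308),(480,327)])/4.4+[215,140]
print([np.round(w2jig(J,onz(t,c,.05))*1000).tolist() for c in cs])
go(robot,J,(-.10,-.03,.32))
E
```

```text
[[ 0.001 -0.956 -0.292  0.075]
 [ 1.     0.     0.001  0.   ]
 [-0.001 -0.292  0.956 -0.143]
 [ 0.     0.     0.     1.   ]] 67.12703640933019
[[45.0, -9.0, 50.0], [183.0, -1.0, 50.0], [183.0, -102.0, 50.0], [42.0, -97.0, 50.0]]
t 0.15 jig tcp [ 484.8 -474.7  230.9] F [ 1.  -0.3  0.6] op 1.0 yaw units 2.55
units after yaw [ 14.82 -19.49  -2.97]
```

Call:
jog_arm --deltas '[{"hand": 1, "delta_pos": [0, 0, -1], "yaw": 0.85}, {"hand": 1, "delta_pos": [0, 0, -1], "yaw": 0.85}, {"hand": 1, "delta_pos": [0, 0, -1], "yaw": 0.85}, {"hand": 1, "delta_pos": [0.74, -0.97, 0], "yaw": 0}, {"hand": 1, "delta_pos": [0.74, -0.97, 0], "yaw": 0}, {"hand": 1, "delta_pos": [0.74, -0.97, 0], "yaw": 0}, {"hand": 1, "delta_pos": [0.74, -0.97, 0], "yaw": 0}, {"hand": 1, "delta_pos": [0.74, -0.97, 0], "yaw": 0}]'

```text
t: 0.82
tcp_pos: [0.2964, -0.434, 0.3212]
tool_rot: [0.999, 0.052, -0.0, -0.0]
force: [1.2, -0.4, -0.2]
opening: 0.002
finger_force: 0.0
```

Call:
jog_arm --deltas '[{"hand": 1, "delta_pos": [0.74, -0.97, 0], "yaw": 0}, {"hand": 1, "delta_pos": [0.74, -0.97, 0], "yaw": 0}, {"hand": 1, "delta_pos": [0.74, -0.97, 0], "yaw": 0}, {"hand": 1, "delta_pos": [0.74, -0.97, 0], "yaw": 0}, {"hand": 1, "delta_pos": [0.74, -0.97, 0], "yaw": 0}, {"hand": 1, "delta_pos": [0.74, -0.97, 0], "yaw": 0}, {"hand": 1, "delta_pos": [0.74, -0.97, 0], "yaw": 0}, {"hand": 1, "delta_pos": [0.74, -0.97, 0], "yaw": 0}]'

```text
t: 1.48
tcp_pos: [0.4488, -0.1839, 0.3213]
tool_rot: [0.999, 0.052, 0.0, 0.0]
force: [1.1, -0.4, 0.8]
opening: 0.0
finger_force: 0.0
```

Call:
jog_arm --deltas '[{"hand": 1, "delta_pos": [0.74, -0.97, 0], "yaw": 0}, {"hand": 1, "delta_pos": [0.74, -0.97, 0], "yaw": 0}, {"hand": 1, "delta_pos": [0.74, -0.97, 0], "yaw": 0}, {"hand": 1, "delta_pos": [0.74, -0.97, 0], "yaw": 0}, {"hand": 1, "delta_pos": [0.74, -0.97, 0], "yaw": 0}, {"hand": 1, "delta_pos": [0.74, -0.97, 0], "yaw": 0}, {"hand": 1, "delta_pos": [0, 0, 0], "yaw": 0}, {"hand": 1, "delta_pos": [0, 0, 0], "yaw": 0}]'

```text
t: 2.15
tcp_pos: [0.5629, 0.0034, 0.3206]
tool_rot: [0.999, 0.054, -0.001, -0.0]
force: [-0.6, 1.1, 0.0]
opening: 0.001
finger_force: 0.0
```

Run:
```python
from h import *
from plant import robot
J=np.load("J.npy")
go(robot,J,(-.192,0,.15))
s=robot.sense();im=robot.get_image("wrist");pickle.dump((s,im),open("w1.pkl","wb"));cv2.imwrite("pics/w1.png",im["pixels"])
```

```text
t 2.15 jig tcp [-69.4 -52.5 320.6] F [-0.6  1.1  0. ] op 0.0 yaw units 0.03
units after yaw [ 1.75 -4.09  5.69]
```

View pics/w1.png

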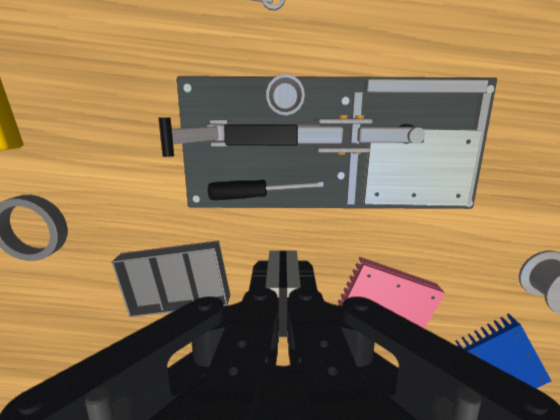

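The wrist view is clear. Plate corners: (178,77), (496,78), (473,208), (187,208). Bar centre: (166,137). Heat sink corners: (481,128), (472,207), (366,204).

Run:
```python
from h import *
J=np.load("J.npy");s,im=pickle.load(open("w1.pkl","rb"));t=pickle.load(open("top0.pkl","rb"))
C=[(178,77),(496,78),(473,208),(187,208)];M=np.array([(-.21,.07),(.21,.07),(.21,-.11),(-.21,-.11)])
W=np.array([onz(im,c,.02,s)[:2] for c in C]);print(np.round(W,3))
H,_=cv2.estimateAffinePartial2D(M,W);print(H,np.linalg.norm(H[:,0]))
Jn=np.array([H[0,2],H[1,2],np.arctan2(H[1,0],H[0,0])]);print("top J",J,"wrist J",Jn)
f=lambda i,p,z,s=None:np.round(w2jig(Jn,onz(i,p,z,s))*1000,1)
print("bar z124",f(im,(166,137),.124,s),"tri",np.round(w2jig(Jn,tri(ray(im,(166,137),s),ray(t,(229.8,186.1))))*1000))
print("sink",[f(im,c,.05,s) for c in((481,128),(472,207),(366,204))])
print("stop top",f(im,(428,92),.042,s),"cup",f(im,(286,95),.04,s),"handle grip",f(im,(262,134),.09,s))
np.save("Jw.npy",Jn)
```

```text
[[ 0.665  0.15 ]
 [ 0.708 -0.262]
 [ 0.532 -0.282]
 [ 0.487  0.135]]
[[ 0.10407894  0.98639562  0.61759313]
 [-0.98639562  0.10407894 -0.06243951]] 0.991871332828746
top J [ 0.62235988 -0.06021907 -1.46659279] wrist J [ 0.61759313 -0.06243951 -1.46567091]
bar z124 [-193.     0.8  124. ] tri [-192.    1.  127.]
sink [array([181.5,   7.2,  50. ]), array([188.7, -97.7,  50. ]), array([ 43.4, -93.7,  50. ])]
stop top [111.7  50.4  42. ] cup [-66.3  46.5  40. ] handle grip [-94.2   1.8  90. ]
```

```bash
cp Jw.npy J.npy
python3 - <<'E'
from h import *
from plant import robot
go(robot,np.load("J.npy"),(-.190,0,.16))
E
```

```text
t 2.2 jig tcp [-70.2 -48.  320.8] F [-0.   0.2 -0.2] op -0.0 yaw units 0.01
units after yaw [ 1.6  -3.99  5.36]
```

Call:
jog_arm --deltas '[{"hand": 1, "delta_pos": [0.4, -0.9, 0.3], "yaw": 0}, {"hand": 1, "delta_pos": [0.4, -0.9, 0.3], "yaw": 0}, {"hand": 1, "delta_pos": [0.4, -0.9, 0.3], "yaw": 0}, {"hand": 1, "delta_pos": [0.4, -0.9, 0.3], "yaw": 0}, {"hand": 1, "delta_pos": [0, -0.4, 1], "yaw": 0}, {"hand": 1, "delta_pos": [0, 0, 1], "yaw": 0}, {"hand": 1, "delta_pos": [0, 0, 1], "yaw": 0}, {"hand": 1, "delta_pos": [0, 0, 1], "yaw": 0}]'

```text
t: 2.87
tcp_pos: [0.5975, 0.1251, 0.1643]
tool_rot: [0.999, 0.052, 0.0, 0.0]
force: [0.1, 0.1, -0.8]
opening: -0.003
finger_force: 0.0
```

Call:
jog_arm --deltas '[{"hand": 1, "delta_pos": [0, 0, 0.16], "yaw": 0}, {"hand": 1, "delta_pos": [0, 0, 0], "yaw": 0}, {"hand": 1, "delta_pos": [0, 0, 0], "yaw": 0}, {"hand": 1, "delta_pos": [0, 0, 0], "yaw": 0}, {"hand": 1, "delta_pos": [0, 0, 0], "yaw": 0}, {"hand": 1, "delta_pos": [0, 0, 0], "yaw": 0}, {"hand": 1, "delta_pos": [0, 0, 0], "yaw": 0}, {"hand": 1, "delta_pos": [0, 0, 0], "yaw": 0}]'

```text
t: 3.53
tcp_pos: [0.598, 0.1262, 0.161]
tool_rot: [0.999, 0.052, 0.0, 0.0]
force: [-0.1, -0.1, -0.9]
opening: -0.001
finger_force: 0.0
```

Run:
```python
from h import *
from plant import robot
go(robot,np.load("J.npy"),(-.190,0,.130))
s=robot.sense();im=robot.get_image("wrist");cv2.imwrite("pics/w2.png",im["pixels"])
```

```text
t 3.53 jig tcp [-189.7    0.3  161. ] F [-0.1 -0.1 -0.9] op -0.0 yaw units -0.01
units after yaw [-0.01 -0.01  1.03]
```

View pics/w2.png

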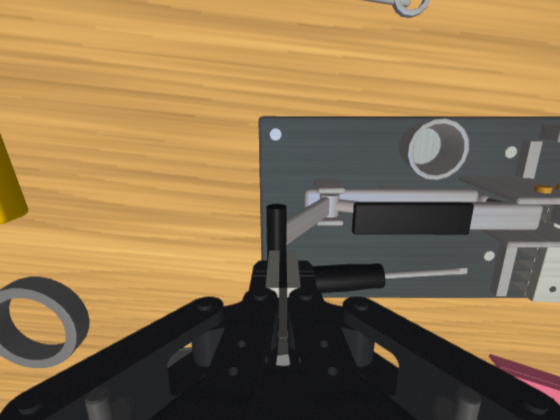

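The fingertips are at (283,255), over the bar at (277,228). Next I press the bar down along its arc.

Call:
jog_arm --deltas '[{"hand": 1, "delta_pos": [0, 0, 0.8], "yaw": 0}, {"hand": 1, "delta_pos": [0, 0, 0.3], "yaw": 0}, {"hand": 1, "delta_pos": [0, -0.2, 0.15], "yaw": 0}, {"hand": 1, "delta_pos": [0, -0.2, 0.15], "yaw": 0}, {"hand": 1, "delta_pos": [0, -0.18, 0.17], "yaw": 0}, {"hand": 1, "delta_pos": [0, -0.17, 0.18], "yaw": 0}, {"hand": 1, "delta_pos": [0, -0.15, 0.2], "yaw": 0}, {"hand": 1, "delta_pos": [0, 0, 0], "yaw": 0}]'

```text
t: 4.25
tcp_pos: [0.595, 0.1546, 0.102]
tool_rot: [0.999, 0.053, 0.0, -0.0]
force: [-0.0, 3.4, 5.3]
opening: 0.0
finger_force: 2.7
```

Run:
```python
from h import *
from plant import robot
go(robot,np.load("J.npy"),(-.22,0,.098))
for n in("side","wrist"):
    im=robot.get_image(n);cv2.imwrite(f"pics/{n}3.png",im["pixels"])
```

```text
t 4.25 jig tcp [-218.3    0.3  102. ] F [-0.   3.4  5.3] op 0.0 yaw units 0.0
units after yaw [-0.01 -0.06  0.13]
```

View pics/wrist3.png

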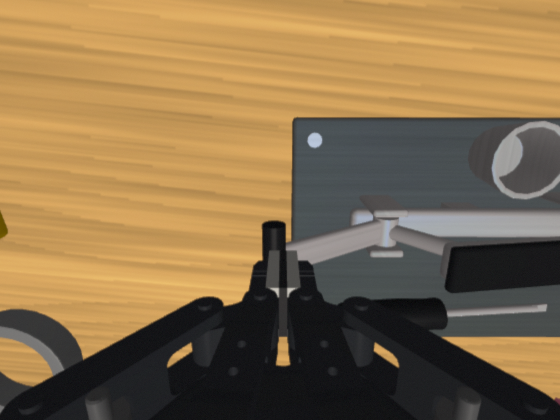

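The grip, at about (500,265), now stands clear of the lower handle, at about (450,222), so the handle looks sprung open. I'll push a bit further to be sure, then let the lever return.

Call:
jog_arm --deltas '[{"hand": 1, "delta_pos": [0, -0.13, 0.2], "yaw": 0}, {"hand": 1, "delta_pos": [0, -0.1, 0.2], "yaw": 0}, {"hand": 1, "delta_pos": [0, 0, 0], "yaw": 0}, {"hand": 1, "delta_pos": [0, 0, 0], "yaw": 0}, {"hand": 1, "delta_pos": [0, 0, 0], "yaw": 0}, {"hand": 1, "delta_pos": [0, 0.1, -0.22], "yaw": 0}, {"hand": 1, "delta_pos": [0, 0.13, -0.22], "yaw": 0}, {"hand": 1, "delta_pos": [0, 0.13, -0.3], "yaw": 0}]'

```text
t: 5.02
tcp_pos: [0.5953, 0.1483, 0.1126]
tool_rot: [0.999, 0.052, -0.0, 0.0]
force: [0.4, -0.6, 0.3]
opening: 0.003
finger_force: 0.4
```

Call:
jog_arm --deltas '[{"hand": 1, "delta_pos": [0, 0.1, -0.3], "yaw": 0}, {"hand": 1, "delta_pos": [0, 0.1, -0.3], "yaw": 0}, {"hand": 1, "delta_pos": [0, 0.1, -0.3], "yaw": 0}, {"hand": 1, "delta_pos": [0, 0, -0.5], "yaw": 0}, {"hand": 1, "delta_pos": [0, 0, -1], "yaw": 0}, {"hand": 1, "delta_pos": [-0.5, 0, -1], "yaw": 0}, {"hand": 1, "delta_pos": [-1, 0, -1], "yaw": 0}, {"hand": 1, "delta_pos": [-1, 0, -1], "yaw": 0}]'

```text
t: 5.68
tcp_pos: [0.5219, 0.1322, 0.2745]
tool_rot: [0.999, 0.052, -0.0, 0.0]
force: [-0.2, -0.3, 0.6]
opening: -0.002
finger_force: 0.0
```

Run:
```python
from h import *
from plant import robot
go(robot,np.load("J.npy"),(.11,-.15,.25))
im=robot.get_image("wrist");cv2.imwrite("pics/w4.png",im["pixels"])
```

```text
t 5.68 jig tcp [-203.6  -74.8  274.5] F [-0.2 -0.3  0.6] op -0.0 yaw units -0.01
units after yaw [-2.51 10.45  0.82]
```

View pics/w4.png

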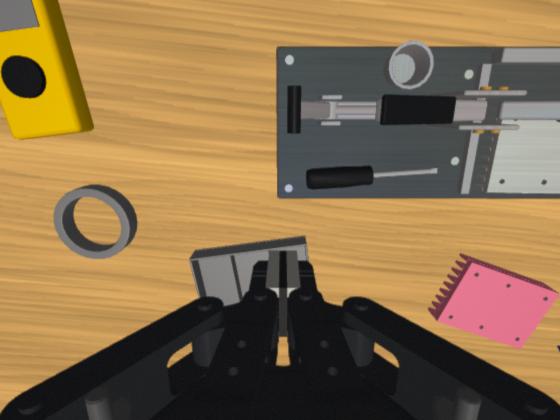

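The lever is back at rest, with the bar at (294,110). The handle is open: the grip, at about (418,110), is foreshortened and the link shows. Next I move in front of the heat sink with the fingers open.

Call:
jog_arm --deltas '[{"hand": 1, "delta_pos": [-0.4, 1, 0], "yaw": 0}, {"hand": 1, "delta_pos": [-0.4, 1, 0], "yaw": 0}, {"hand": 1, "delta_pos": [-0.4, 1, 0], "yaw": 0}, {"hand": 0.5, "delta_pos": [-0.4, 1, 0], "yaw": 0}, {"hand": 0, "delta_pos": [-0.4, 1, 0], "yaw": 0}, {"hand": 0, "delta_pos": [-0.2, 1, 0], "yaw": 0}, {"hand": 0, "delta_pos": [0, 1, 0], "yaw": 0}, {"hand": 0, "delta_pos": [0, 1, 0], "yaw": 0}]'

```text
t: 6.4
tcp_pos: [0.4816, -0.1146, 0.274]
tool_rot: [0.999, 0.052, 0.0, 0.0]
force: [0.6, -0.8, -0.2]
opening: 0.711
finger_force: 0.0
```

Call:
jog_arm --deltas '[{"hand": 0, "delta_pos": [0, 1, 0.5], "yaw": 0}, {"hand": 0, "delta_pos": [0, 1, 1], "yaw": 0}, {"hand": 0, "delta_pos": [0, 0.55, 1], "yaw": 0}, {"hand": 0, "delta_pos": [0, 0, 1], "yaw": 0}, {"hand": 0, "delta_pos": [0, 0, 1], "yaw": 0}, {"hand": 0, "delta_pos": [0, 0, 1], "yaw": 0}, {"hand": 0, "delta_pos": [0, 0, 0], "yaw": 0}, {"hand": 0, "delta_pos": [0, 0, 0], "yaw": 0}]'

```text
t: 7.07
tcp_pos: [0.4898, -0.1886, 0.1086]
tool_rot: [0.999, 0.052, -0.001, -0.001]
force: [-0.0, -0.2, 0.8]
opening: 1.002
finger_force: 0.0
```

Run:
```python
from h import *
from plant import robot
J=np.load("J.npy")
go(robot,J,(.113,-.135,.021))
s=robot.sense();im=robot.get_image("wrist");pickle.dump((s,im),open("w5.pkl","wb"));cv2.imwrite("pics/w5.png",im["pixels"])
```

```text
t 7.07 jig tcp [ 112.  -140.3  108.6] F [-0.  -0.2  0.8] op 1.0 yaw units -0.01
units after yaw [0.18 0.03 2.92]
```

View pics/w5.png

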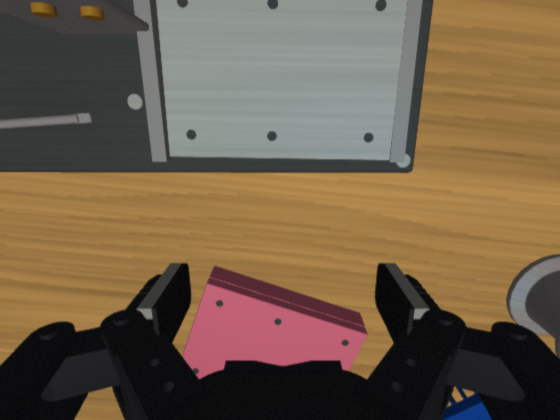

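The heat sink's front edge runs from (168,157) to (392,160). The pink decoy lies under and just behind the fingers, with its upper edge from (215,268) to (365,325). I'll check clearances.

Run:
```python
from h import *
J=np.load("J.npy");s,im=pickle.load(open("w5.pkl","rb"))
for n,p,z in [("pinkTL",(215,268),.03),("pinkTR",(365,325),.03),("pinkTL0",(215,268),.0),("spool",(512,300),.06),("sinkL",(168,157),.05),("sinkR",(392,160),.05),("platefront",(280,171),.02),("tipL",(189,265),.12),("tipR",(377,265),.12)]:
    print(n,np.round(w2jig(J,onz(im,p,z,s))*1000))
```

```text
pinkTL [  60. -182.   30.]
pinkTR [ 181. -235.   30.]
pinkTL0 [  53. -198.    0.]
spool [ 272. -191.   60.]
sinkL [ 40. -94.  50.]
sinkR [182. -96.  50.]
platefront [ 111. -108.   20.]
tipL [  69. -133.  120.]
tipR [ 156. -133.  120.]
```

Call:
jog_arm --deltas '[{"hand": 0, "delta_pos": [0, 0, 0.95], "yaw": 0}, {"hand": 0, "delta_pos": [0, 0, 0.95], "yaw": 0}, {"hand": 0, "delta_pos": [0, 0, 0.9], "yaw": 0}, {"hand": 0, "delta_pos": [0, 0, 0], "yaw": 0}, {"hand": 0, "delta_pos": [0.25, 0, 0], "yaw": 0}, {"hand": 0, "delta_pos": [0.25, 0, 0], "yaw": 0}, {"hand": 0, "delta_pos": [0.25, 0, 0], "yaw": 0}, {"hand": 0, "delta_pos": [0.2, 0, 0], "yaw": 0}]'

```text
t: 7.78
tcp_pos: [0.5205, -0.1859, 0.0266]
tool_rot: [0.999, 0.052, 0.002, 0.001]
force: [0.6, 1.0, -0.4]
opening: 1.005
finger_force: 0.0
```

Call:
jog_arm --deltas '[{"hand": 0, "delta_pos": [0.2, 0, 0], "yaw": 0}, {"hand": 0, "delta_pos": [0.15, 0, 0], "yaw": 0}, {"hand": 0, "delta_pos": [0.15, 0, 0], "yaw": 0}, {"hand": 0, "delta_pos": [0.15, 0, 0], "yaw": 0}, {"hand": 0, "delta_pos": [0.15, 0, 0], "yaw": 0}, {"hand": 0, "delta_pos": [0.15, 0, 0], "yaw": 0}, {"hand": 0, "delta_pos": [0.15, 0, 0], "yaw": 0}, {"hand": 0, "delta_pos": [0.1, 0, 0], "yaw": 0}]'

```text
t: 8.45
tcp_pos: [0.5541, -0.1817, 0.025]
tool_rot: [0.999, 0.052, -0.001, -0.0]
force: [-6.6, -1.2, 4.4]
opening: 0.998
finger_force: 3.1
```

Run:
```python
from h import *
from plant import robot
J=np.load("J.npy")
go(robot,J,(.113,-.061,.021))
s=robot.sense();im=robot.get_image("wrist");pickle.dump((s,im),open("w6.pkl","wb"));cv2.imwrite("pics/w6.png",im["pixels"])
```

```text
t 8.45 jig tcp [111.9 -75.6  25. ] F [-6.6 -1.2  4.4] op 1.0 yaw units -0.01
units after yaw [0.49 0.04 0.13]
```

View pics/w6.png

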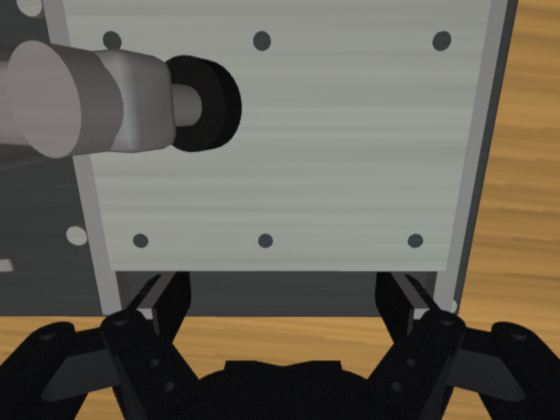

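The heat sink slides square; its front edge is level at row 271. The jaw is raised. I keep pushing.

Call:
jog_arm --deltas '[{"hand": 0, "delta_pos": [0.1, 0, 0], "yaw": 0}, {"hand": 0, "delta_pos": [0.1, 0, 0], "yaw": 0}, {"hand": 0, "delta_pos": [0.1, 0, 0], "yaw": 0}, {"hand": 0, "delta_pos": [0.05, 0, 0], "yaw": 0}, {"hand": 0, "delta_pos": [0.05, 0, 0], "yaw": 0}, {"hand": 0, "delta_pos": [0, 0, 0], "yaw": 0}, {"hand": 0, "delta_pos": [0, 0, 0], "yaw": 0}, {"hand": 0, "delta_pos": [0, 0, 0], "yaw": 0}]'

```text
t: 9.17
tcp_pos: [0.5661, -0.1805, 0.0247]
tool_rot: [0.999, 0.052, -0.0, -0.0]
force: [-2.3, 0.5, 2.7]
opening: 1.001
finger_force: 1.6
```

Call:
jog_arm --deltas '[{"hand": 0, "delta_pos": [0.05, 0, 0], "yaw": 0}, {"hand": 0, "delta_pos": [0.05, 0, 0], "yaw": 0}, {"hand": 0, "delta_pos": [0, 0, 0], "yaw": 0}, {"hand": 0, "delta_pos": [0, 0, 0], "yaw": 0}, {"hand": 0, "delta_pos": [0, 0, 0], "yaw": 0}, {"hand": 0, "delta_pos": [0, 0, 0], "yaw": 0}, {"hand": 0, "delta_pos": [0, 0, 0], "yaw": 0}, {"hand": 0, "delta_pos": [0, 0, 0], "yaw": 0}]'

```text
t: 9.83
tcp_pos: [0.569, -0.1802, 0.0246]
tool_rot: [0.999, 0.052, -0.0, -0.0]
force: [-5.0, -0.4, 3.5]
opening: 0.997
finger_force: 2.5
```

Run:
```python
from h import *
from plant import robot
go(robot,np.load("J.npy"),(.113,-.061,.021))
```

```text
t 9.83 jig tcp [112.1 -60.7  24.6] F [-5.  -0.4  3.5] op 1.0 yaw units -0.01
units after yaw [-0.01  0.03  0.12]
```

Call:
jog_arm --deltas '[{"hand": 0, "delta_pos": [0.05, 0, 0], "yaw": 0}, {"hand": 0, "delta_pos": [0.05, 0, 0], "yaw": 0}, {"hand": 0, "delta_pos": [0, 0, 0], "yaw": 0}, {"hand": 0, "delta_pos": [0, 0, 0], "yaw": 0}, {"hand": 0, "delta_pos": [0, 0, 0], "yaw": 0}, {"hand": 0, "delta_pos": [0, 0, 0], "yaw": 0}, {"hand": 0, "delta_pos": [0, 0, 0], "yaw": 0}, {"hand": 0, "delta_pos": [0, 0, 0], "yaw": 0}]'

```text
t: 10.5
tcp_pos: [0.569, -0.18, 0.0246]
tool_rot: [0.999, 0.052, -0.003, -0.001]
force: [-22.1, -5.4, 12.7]
opening: 1.001
finger_force: 11.4
```

Call:
jog_arm --deltas '[{"hand": 0, "delta_pos": [0.05, 0, 0], "yaw": 0}, {"hand": 0, "delta_pos": [0, 0, 0], "yaw": 0}, {"hand": 0, "delta_pos": [0, 0, 0], "yaw": 0}, {"hand": 0, "delta_pos": [0, 0, 0], "yaw": 0}, {"hand": 0, "delta_pos": [0, 0, 0], "yaw": 0}, {"hand": 0, "delta_pos": [0, 0, 0], "yaw": 0}, {"hand": 0, "delta_pos": [0, 0, 0], "yaw": 0}, {"hand": 0, "delta_pos": [0, 0, 0], "yaw": 0}]'

```text
t: 11.17
tcp_pos: [0.5691, -0.18, 0.0245]
tool_rot: [0.999, 0.052, -0.005, -0.001]
force: [-30.5, -8.4, 16.7]
opening: 0.998
finger_force: 15.6
```

The force has risen sharply with no further motion, at jig y = -61 (face at -50), so the heat sink is against the stop. I back off and go above the handle.

Call:
jog_arm --deltas '[{"hand": 0, "delta_pos": [-0.3, 0, 0], "yaw": 0}, {"hand": 0, "delta_pos": [-0.6, 0, 0], "yaw": 0}, {"hand": 0, "delta_pos": [-0.8, 0, 0], "yaw": 0}, {"hand": 0, "delta_pos": [-0.3, 0, -0.8], "yaw": 0}, {"hand": 0, "delta_pos": [0, 0, -1], "yaw": 0}, {"hand": 0, "delta_pos": [0, 0, -1], "yaw": 0}, {"hand": 0, "delta_pos": [0, 0, -1], "yaw": 0}, {"hand": 0, "delta_pos": [0, 0, -1], "yaw": 0}]'

```text
t: 11.83
tcp_pos: [0.5144, -0.1862, 0.1703]
tool_rot: [0.999, 0.052, 0.001, 0.0]
force: [0.6, -0.4, 1.0]
opening: 1.003
finger_force: 0.0
```

Call:
jog_arm --deltas '[{"hand": 1, "delta_pos": [0, 0, -1], "yaw": 0}, {"hand": 1, "delta_pos": [0, -0.5, -1], "yaw": 0}, {"hand": 1, "delta_pos": [0.5, -1, 0], "yaw": 0}, {"hand": 1, "delta_pos": [0.5, -1, 0], "yaw": 0}, {"hand": 1, "delta_pos": [0.5, -1, 0], "yaw": 0}, {"hand": 1, "delta_pos": [0.5, -1, 0], "yaw": 0}, {"hand": 1, "delta_pos": [0.5, -1, 0], "yaw": 0}, {"hand": 1, "delta_pos": [0, 0, 0], "yaw": 0}]'

```text
t: 12.5
tcp_pos: [0.5732, -0.0097, 0.2288]
tool_rot: [0.999, 0.054, 0.001, -0.0]
force: [0.1, 0.7, -0.1]
opening: 0.0
finger_force: 0.0
```

Run:
```python
from h import *
from plant import robot
go(robot,np.load("J.npy"),(-.108,0,.155))
im=robot.get_image("wrist");s=robot.sense();pickle.dump((s,im),open("w7.pkl","wb"))
t=robot.get_image("top");pickle.dump(t,open("top7.pkl","wb"))
a=cv2.resize(im["pixels"],(400,300));b=cv2.resize(t["pixels"][130:250,215:395],(400,267))
cv2.imwrite("pics/w7.png",np.hstack([im["pixels"][:, :],cv2.resize(t["pixels"][140:240,270:395],(240,192)) if 0 else im["pixels"][:, :0]]))
```

```text
t 12.5 jig tcp [-57.1 -38.6 228.8] F [ 0.1  0.7 -0.1] op 0.0 yaw units 0.03
units after yaw [ 1.29 -1.7   2.46]
```

View pics/w7.png

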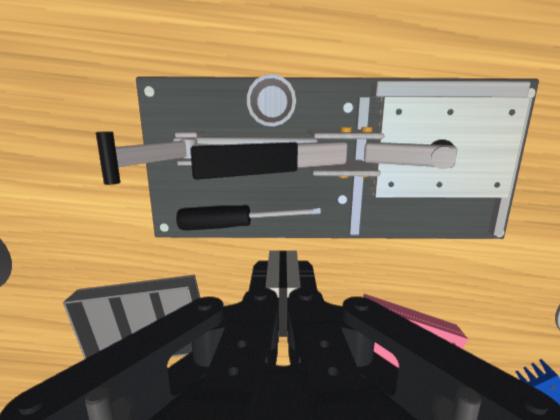

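The heat sink is flush with the stop, its top edge meeting the bar along row 96. The grip spans columns 192–297 at row 160, with the handle open. Now I press the handle down.

Call:
jog_arm --deltas '[{"hand": 1, "delta_pos": [0.65, -0.85, 0], "yaw": 0}, {"hand": 1, "delta_pos": [0.64, -0.85, 0.3], "yaw": 0}, {"hand": 1, "delta_pos": [0, 0, 0.8], "yaw": 0}, {"hand": 1, "delta_pos": [0, 0, 0.8], "yaw": 0}, {"hand": 1, "delta_pos": [0, 0, 0.5], "yaw": 0}, {"hand": 1, "delta_pos": [0, 0, 0], "yaw": 0}, {"hand": 1, "delta_pos": [0, 0, 0], "yaw": 0}, {"hand": 1, "delta_pos": [0, 0, 0], "yaw": 0}]'

```text
t: 13.27
tcp_pos: [0.6052, 0.0397, 0.1578]
tool_rot: [0.999, 0.052, 0.001, 0.0]
force: [-0.6, -0.1, 1.2]
opening: 0.002
finger_force: 0.0
```

Call:
jog_arm --deltas '[{"hand": 1, "delta_pos": [0, 0, 0.3], "yaw": 0}, {"hand": 1, "delta_pos": [0, 0, 0.2], "yaw": 0}, {"hand": 1, "delta_pos": [0, -0.07, 0.2], "yaw": 0}, {"hand": 1, "delta_pos": [0, -0.07, 0.2], "yaw": 0}, {"hand": 1, "delta_pos": [0, -0.07, 0.2], "yaw": 0}, {"hand": 1, "delta_pos": [0, -0.05, 0.2], "yaw": 0}, {"hand": 1, "delta_pos": [0, 0, 0], "yaw": 0}, {"hand": 1, "delta_pos": [0, 0, 0], "yaw": 0}]'

```text
t: 13.93
tcp_pos: [0.6043, 0.0487, 0.118]
tool_rot: [0.999, 0.052, 0.001, -0.0]
force: [-0.5, 2.3, 6.4]
opening: 0.001
finger_force: 2.7
```

Run:
```python
from h import *
from plant import robot
go(robot,np.load("J.npy"),(-.12,0,.09))
```

```text
t 13.93 jig tcp [-111.9   -1.6  118. ] F [-0.5  2.3  6.4] op 0.0 yaw units -0.01
units after yaw [ 0.05 -0.27  0.93]
```

Call:
jog_arm --deltas '[{"hand": 1, "delta_pos": [0, -0.05, 0.2], "yaw": 0}, {"hand": 1, "delta_pos": [0, -0.05, 0.2], "yaw": 0}, {"hand": 1, "delta_pos": [0, -0.05, 0.2], "yaw": 0}, {"hand": 1, "delta_pos": [0, -0.05, 0.15], "yaw": 0}, {"hand": 1, "delta_pos": [0, 0, 0.1], "yaw": 0}, {"hand": 1, "delta_pos": [0, 0, 0], "yaw": 0}, {"hand": 1, "delta_pos": [0, 0, 0], "yaw": 0}, {"hand": 1, "delta_pos": [0, 0, 0], "yaw": 0}]'

```text
t: 14.6
tcp_pos: [0.6033, 0.0542, 0.0922]
tool_rot: [0.999, 0.052, 0.0, 0.0]
force: [0.2, -0.5, 1.0]
opening: -0.001
finger_force: 0.0
```

Run:
```python
from h import *
from plant import robot
go(robot,np.load("J.npy"),(-.12,0,.09))
```

```text
t 14.6 jig tcp [-117.5   -2.    92.2] F [ 0.2 -0.5  1. ] op -0.0 yaw units -0.01
units after yaw [ 0.07 -0.08  0.07]
```

The force has dropped to zero at z = 92 mm, so the handle has snapped over centre. I retreat and check.

Call:
jog_arm --deltas '[{"hand": 1, "delta_pos": [0, 0, 0.1], "yaw": 0}, {"hand": 1, "delta_pos": [0, 0, 0], "yaw": 0}, {"hand": 1, "delta_pos": [0, 0, -0.6], "yaw": 0}, {"hand": 1, "delta_pos": [0, 0, -1], "yaw": 0}, {"hand": 1, "delta_pos": [0, 0, -1], "yaw": 0}, {"hand": 1, "delta_pos": [0, 0, -1], "yaw": 0}, {"hand": 1, "delta_pos": [-0.5, 0, -1], "yaw": 0}, {"hand": 1, "delta_pos": [-1, 0, -1], "yaw": 0}]'

```text
t: 15.27
tcp_pos: [0.56, 0.0496, 0.2577]
tool_rot: [0.999, 0.052, 0.001, 0.0]
force: [-0.9, -0.3, 0.1]
opening: -0.002
finger_force: 0.0
```

Call:
jog_arm --deltas '[{"hand": 1, "delta_pos": [-0.5, 1, 0], "yaw": 0}, {"hand": 1, "delta_pos": [0, 1, 0], "yaw": 0}, {"hand": 1, "delta_pos": [0, 0.5, 0], "yaw": 0}, {"hand": 1, "delta_pos": [0, 0, 0], "yaw": 0}, {"hand": 1, "delta_pos": [0, 0, 0], "yaw": 0}, {"hand": 1, "delta_pos": [0, 0, 0], "yaw": 0}, {"hand": 1, "delta_pos": [0, 0, 0], "yaw": 0}, {"hand": 1, "delta_pos": [0, 0, 0], "yaw": 0}]'

```text
t: 15.93
tcp_pos: [0.5518, -0.0257, 0.2565]
tool_rot: [0.999, 0.053, -0.0, -0.0]
force: [0.2, 1.0, 0.1]
opening: -0.002
finger_force: 0.0
```

Run:
```python
from h import *
from plant import robot
J=np.load("J.npy");go(robot,J,(-.12,0,.09))
s=robot.sense();im=robot.get_image("wrist");p=im["pixels"];cv2.imwrite("pics/w8.png",p)
# grip: elongated black blob near the pressing point; compare with prediction locked / open
g=p.max(2)<32
for n,q in dict(locked=(-.12,0,.09),open=(-.104,0,.141)).items(): print(n,proj(im,jig2w(J,q),s))
m=g.astype(np.uint8);m[230:]=0
k,l,st,c=cv2.connectedComponentsWithStats(cv2.morphologyEx(m,cv2.MORPH_OPEN,np.ones((3,3))))
for i in range(1,k):
    if st[i,4]>150: print(st[i],np.round(c[i]),np.round(w2jig(J,onz(im,c[i],.09,s))*1000))
# heat sink bright mask
hm=(p.min(2)>150).astype(np.uint8);k,l,st,c=cv2.connectedComponentsWithStats(hm)
for i in range(1,k):
    if st[i,4]>1500:
        print("bright",st[i],np.round(c[i]))
        bx,by,bw,bh,_=st[i]
        for q in((bx,by+bh-1),(bx+bw-1,by+bh-1)): print(np.round(w2jig(J,onz(im,q,.05,s))*1000))
```

```text
t 15.93 jig tcp [-43.5 -61.6 256.5] F [0.2 1.  0.1] op -0.0 yaw units 0.0
units after yaw [ 2.05 -2.55  5.55]
locked [201.11517241 125.50502101]
open [205.55033122 128.31091245]
[102 103  13  46 292] [108. 125.] [-208.    0.   90.]
[171 180  69  14 498] [204. 185.] [-122.  -58.   90.]
[172 195  32   8 154] [186. 199.] [-141.  -72.   90.]
bright [  349    60   159   150 15031] [430. 115.]
[ 34. -95.  50.]
[217. -95.  50.]
```

Run:
```python
from h import *
from plant import robot
J=np.load("J.npy");s=robot.sense();im=robot.get_image("wrist")
s1,i1=pickle.load(open("w1.pkl","rb"));s7,i7=pickle.load(open("w7.pkl","rb"))
print("bar",w2jig(J,onz(im,(108,125.5),.124,s)))
for n,a,b in(("locked",i1,s1),("open",i7,s7),("now",im,s)):
    p=a["pixels"].max(2)
    # grip run along jig y=0, z .09: sample darkness vs jig x
    xs=np.arange(-.17,0,.002);d=[]
    for x in xs:
        u,v=np.round(proj(a,jig2w(J,(x,0,.09)),b)).astype(int);d.append(p[v,u])
    d=np.array(d);print(n,"".join("#" if k<45 else "." for k in d))
    # heat sink: bright/dark along jig y at x=140, z=.05
    print("  sink",[ "".join("#" if a["pixels"][tuple(np.round(proj(a,jig2w(J,(x,y,.05)),b)).astype(int)[::-1])].min()>140 else "." for y in np.arange(-.12,.07,.003)) for x in(.06,.16)])
```

```text
bar [-0.18995917  0.00144088  0.124     ]
locked .....................................................................................
  sink ['..........#################################..............#####..', '.........#################################...............#####..']
open ..................##############################################.....................
  sink ['.......................####..############.##########.########...', '........................######################################..']
now .................####.#.#............................................................
  sink ['........................######################################..', '........................######################################..']
```

Run:
```python
from h import *
from plant import robot
J=np.load("J.npy");s=robot.sense();im=robot.get_image("wrist")
s1,i1=pickle.load(open("w1.pkl","rb"));s7,i7=pickle.load(open("w7.pkl","rb"))
for n,a,b in(("locked",i1,s1),("open",i7,s7),("now",im,s)):
    g=[int(a["pixels"][tuple(np.round(proj(a,jig2w(J,(x,0,.088)),b)).astype(int)[::-1])].max()) for x in np.arange(-.17,0,.005)]
    print(n,g)
    # pad/jaw tip end along y=0 at jaw top z .089
    print("  jaw",[int(a["pixels"][tuple(np.round(proj(a,jig2w(J,(x,0,.085)),b)).astype(int)[::-1])].mean()) for x in np.arange(.03,.13,.005)])
```

```text
locked [124, 124, 123, 123, 124, 153, 150, 48, 48, 49, 48, 50, 51, 51, 50, 52, 52, 53, 54, 55, 56, 56, 56, 50, 183, 184, 184, 184, 185, 186, 185, 187, 186, 187]
  jaw [170, 169, 168, 168, 168, 166, 166, 165, 166, 112, 169, 170, 169, 173, 189, 187, 187, 186, 185, 184]
open [140, 139, 138, 138, 137, 138, 190, 31, 34, 33, 33, 33, 32, 31, 32, 32, 32, 29, 31, 31, 30, 29, 29, 29, 30, 30, 172, 172, 171, 172, 173, 173, 175, 176]
  jaw [168, 167, 170, 170, 171, 170, 172, 171, 170, 172, 138, 180, 181, 179, 181, 206, 204, 204, 204, 202]
now [131, 131, 131, 131, 132, 131, 191, 41, 44, 43, 46, 45, 47, 47, 49, 50, 49, 52, 53, 53, 54, 56, 55, 42, 190, 191, 190, 193, 193, 194, 195, 195, 196, 197]
  jaw [179, 179, 178, 178, 178, 177, 176, 175, 176, 95, 177, 177, 178, 177, 197, 196, 194, 194, 194, 193]
```

The grip and jaw profiles match the locked state, the lever is at rest, and the heat sink front is at y = -50 mm at both ends. I hand the job in.

```bash
python3 -c "
from plant import robot
print(robot.close_job())"
```

```text
the job is handed in; nothing more can be done
None
```

The job is handed in: the lever was pulled and the handle sprang open, the heat sink was pushed flush to the stop, and the handle was pressed back down until it locked; the last wrist image confirms this, but pad force was not measured and no verdict was returned.

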